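# Start a wing knob on its thread and clamp the block

## Robot

A 6-joint arm with a two-finger parallel gripper is mounted at the origin on a cart in front of the work surface, level with it; the furniture and walls round the work are solid. World frame = base frame: x ahead of the robot, y to its left, z up, the work surface at z = 0. Lengths are in m, angles in rad, forces in N, time in s.
With the tool pointing down it reaches from about 0.325 to 0.775 m from the base axis. Payload 5.5 kg.
Tool frame: the origin (TCP) lies midway between the tips of the shut fingers; the grasp point (between the pads) lies env.hold_point_z behind it (env.hold_point_z is the distance from the TCP to the grasp point, in m); z points along the fingers, y is the direction in which the jaws open and shut (so a half turn about z gives the same grasp; the last joint's range is limited). The gripper opens to 85 mm and grips with 20 to 120 N. Pads are 22 mm wide; open, the fingers measure 114 mm over their backs; the gripper's body (76 mm by 85 mm) begins 54 mm behind the grasp point. The pads swing forward as they close: fully open they stand 13 mm farther back than shut.
Start: joints at [1.235, 0.091, 1.231, -0, 1.82, -0.057], TCP at [0.165, 0.577, 0.231] pointing down, gripper open.
Joint ranges: [-2.87, 2.87], [-0.86, 2.18], [0.17, 2.46], [-1.51, 4.65], [0.06, 2.69], [-2.65, 2.65]. Speed limits (rad/s): [2.57, 2.57, 3.01, 3.14, 3.14, 3.14].

## Interface

Orientations are given as [roll, pitch, yaw] about the fixed x, y, z axes, in that order (R = Rz(yaw) Ry(pitch) Rx(roll)).
In Python, from workcell import env, cams, workorder gives the robot as it stands. The module is installed in compiled form; this text tells all that it offers.
- The arm moves only by the shell command python3 -m jog 'ROWS'. ROWS is JSON, a list of rows, each a list of 3 entries, a list of its own where there are three numbers: the turn, a rotation vector about the world's x, y, z in degrees, then the shift along the world's x, y, z in mm, then the opening, from -1 (shut) to 1 (fully open), so that 0 is half open. A call has 1 to 5 rows; each row shifts and turns the pose as measured when the row begins; what a row does not reach is not made up. A row lasts 1/8 s, in which the tool goes at most 62.5 mm and 10.7 degrees, less where a joint would pass 70% of its speed; a pose out of reach is approached as far as the arm can. A call with a gripper value outside its range is refused whole. The fingers move at their own pace and stop on an object; the grip force is fixed at half the most. Time passes only in rows, so rows that do not move let the fingers close. It gives the time, the measured TCP pose, the force and the opening at its end, in the units of the state.
- env.state(): the state, without advancing time (a new reading comes with each control period).
- cams.grab_frame(name): name is "scene" or "top"; returns a dict with "color" (480x640x3 uint8, blue, green, red), "vfov" (degrees; the focal length in pixels is half the picture's height over the tangent of half this angle, whatever the lens; pixels are square), "cx", "cy" (the principal point, pixels), "pose" (4x4, takes a point from camera to world coordinates). Camera axes: x right, y up, looking along -z (the intrinsics and any distortion apply to the point x, -y, -z); pixel columns grow to the right and rows downward; lengths in m; the calibration is good to about 2 mm. A picture is of the moment at which its call begins. There is no depth.
- workorder.close_job(): hands the job in, once; it reports no verdict.
The state is a dict: "time": time; "joint_positions": joint angles; "qvel": joint speeds; "tau": joint torques, N m; "position": TCP position; "tcp_rot": TCP orientation; "force": force on the tool from outside, world axes, zero at the start; "ft_torque": the same for the moment, N m; "grip_width": finger opening in m.
Only numpy, scipy, OpenCV 4.12 (cv2) and the standard library are available. Lean on these libraries where they do the work, as an engineer would, in place of code of your own. Each camera call takes 0.05 s, during which the arm holds its last target.

## Task

The black wing knob was left sitting loose on top of the stud of the clamping fixture: its teeth rest on top of the stud's thread. Without lifting it off, turn it backwards (anticlockwise from above) until you feel it click and drop into the thread start, then turn it forwards (clockwise) until it has drawn the strap down and its pad presses snugly on the steel block, and let go. Stop at a snug, moderate hand-tightness, never force the knob against a stop, and do not push the block or the other things about.

Things in the scene. Friction and masses are not known exactly. Their poses are not given: they have to be found in the camera images.
- knob: black wing knob: round ribbed skirt 48 mm in diameter, 44 mm high, with a flat upright wing across its top, 56 mm long, 12 mm thick, 25 mm high. Origin: centre of its underside, on its axis; z up, x along the wing. About 0.12 kg. It starts standing on top of the stud's thread, free to turn, with about 1 mm of play. Over the gaps in the thread it drops 8 mm onto the strap, by its own weight if not held.
- wings (a point): point on the knob's axis at half height of its wing, 56.5 mm above the knob's underside and 12.5 mm above the flat top of the skirt: where to pinch the wing from above, on its two flat faces
- stud_axis (a point): point on the axis of the fixed stud, level with the free strap's top (49.5 mm above the bench), z up. The two thread starts are hidden under the knob and must be felt: from its start the knob must be backed (anticlockwise from above) 0.3 to 1.5 rad to drop; only about 0.4 rad later its teeth meet a solid stop, so back it in small turns. Clockwise on top of the thread also ends at a solid stop.
- fixture: clamping fixture fixed on the bench: steel base plate 210 x 124 x 12 mm; origin on the bench under the stud axis, x along the strap towards the block, z up; plate from x = -83 to +127 mm
- strap (a joint): how far the dark steel clamp strap (150 x 46 x 12 mm) round the stud is pressed down, m; 0 = lifted by its springs (5 N there, 0.6 N more a mm). After the drop the first 0.4 to 1 rad clockwise are free; then the thread bites (the knob pulls down on the hand) and draws knob and strap down about 2.8 mm per rad. From about 0.0008 the pad presses on the block
- pad: sprung rubber-faced round pressure pad, 18 mm in diameter, under the nose of the strap 70 mm from the stud axis; its spring gives about 10 N a mm. Snug is about 10 N on the block: some 0.5 rad clockwise past the point where the thread bites, strap near 0.0018, turning moment about 0.15 N m. Much more is too tight; a solid stop lies further on
- work_block: plain steel block 70 x 100 x 20 mm lying on the base plate under the strap's nose, origin at the centre of its underside
- gauge: small steel double-ended plug gauge, 99 mm long, 19 mm thick, lying to the right of the fixture, not to be disturbed
- brush: flat chip brush, 169 mm long, lying to the left of the fixture, not to be disturbed
- flanged_bush: small steel flanged bush, 42 mm in diameter, 22 mm high, not to be disturbed
Not all that is in view belongs to the job. There is more than one size of the knob; the job needs the smallest.

How it is judged:
On the way, in this order (a step that is already met when the one before it is completed fails the run):
1. the knob, turned back, has dropped at least 5 mm into the thread start; the strap not yet drawn down (z of knob in the frame of stud_axis below 0.003 m and angle between knob's own z axis and vertical below 0.12 rad and value of joint strap below 0.0007 m), for 0.1 s.
2. turned forward, the knob has drawn the strap down and the pad presses on the block with more than 5 N (contact force between pad and work_block above 5 N), for 0.2 s.
At the end, for the whole second after the job is handed in: the knob stands upright on the stud (within 3 mm and 0.1 rad), screwed down below the free strap's height, at rest; the strap is down by more than 1 mm and the pad presses on the block with 5 to 20 N with the robot clear (contact force between pad and work_block between 5 and 20 N and value of joint strap above 0.001 m and z of knob in the frame of stud_axis below 0 m and angle between knob's own z axis and vertical below 0.1 rad and horizontal distance between knob and stud_axis below 0.003 m and linear speed of knob below 0.02 m/s); the robot touches nothing.
It fails at once if the clamp is over-tightened: pad on block above 20 N (contact force between pad and work_block above 20 N).
It fails at once if the knob is forced on the stud: more than 70 N between them (contact force between knob and stud above 70 N).
It fails at once if the knob is lifted off: raised more than 6 mm above its start (z of knob in the frame of stud_axis above 0.0145 m).
It fails at once if the block is pushed more than 8 mm (distance of work_block from where it was at the start of the episode above 0.008 m).
It fails at once if a bystander is moved more than 15 mm (distance of any of gauge, brush, flanged_bush from where it was at the start of the episode above 0.015 m).
It also fails if it takes over 54 s, if anything falls off the work surface, if the arm or the gripper's body presses on something with over 40 N, if the wrist force passes 120 N, or if a joint passes its speed limit or range.

## Working session

There is one attempt and no reset: what is moved stays moved. The work goes in short steps, Python scripts to look and compute and a shell command to move; the robot and the scene stay as the last step left them, time stands still between calls to the robot, and variables do not carry over. Pictures are saved under pics/ and viewed, and the job is handed in when it is done.

```bash
mkdir -p pics; cat > h.py <<'E'
from workcell import env,cams,workorder
import cv2,numpy as np
def grab(n,f):
    d=cams.grab_frame(n); cv2.imwrite(f'pics/{f}.png',d['color']); return d
E
python3 - <<'E'
from h import *
import pickle
print(env.state(),env.hold_point_z)
for n in('scene','top'):
    d=grab(n,n+'0'); pickle.dump(d,open(n+'0.pkl','wb')); print({k:v for k,v in d.items() if k!='color'})
E
```

```text
{'time': 0.0, 'joint_positions': array([ 1.23528248e+00,  9.18670733e-02,  1.23189917e+00, -3.21936786e-06,
        1.81975996e+00, -5.67356519e-02]), 'qvel': array([-4.93300631e-05, -1.97078187e-03,  2.42880164e-03,  7.99394696e-04,
        2.22504486e-03,  2.67874541e-04]), 'tau': array([ 9.44313410e-05, -4.58732235e+01, -4.18021882e+01, -1.77819115e-04,
        1.19476966e-02, -4.56292156e-06]), 'position': array([0.16504211, 0.57657088, 0.23013843]), 'tcp_rot': array([-3.13966204e+00, -1.06525786e-04,  2.86281356e+00]), 'force': array([ 0.4857046 , -0.02479159, -0.11314137]), 'ft_torque': array([-0.005807  , -0.01321282,  0.02182236]), 'grip_width': 0.08560865649751376} 0.0187
{'vfov': 57.453567166512606, 'cx': 318.7288951572392, 'cy': 242.5278656259392, 'pose': array([[ 0.8584415 ,  0.37456772, -0.35039579,  0.21796646],
       [-0.51268048,  0.64711895, -0.56426571, -0.46828874],
       [ 0.01539204,  0.66403018,  0.74754732,  0.73919738],
       [ 0.        ,  0.        ,  0.        ,  1.        ]])}
{'vfov': 42.91829020818578, 'cx': 331.94007768304084, 'cy': 223.88922972505378, 'pose': array([[ 0.02770101,  0.99248209, -0.11921392,  0.38955163],
       [-0.99957835,  0.02854088,  0.00534322,  0.04542731],
       [ 0.00870552,  0.11901564,  0.99285421,  1.20352383],
       [ 0.        ,  0.        ,  0.        ,  1.        ]])}
```

View pics/scene0.png

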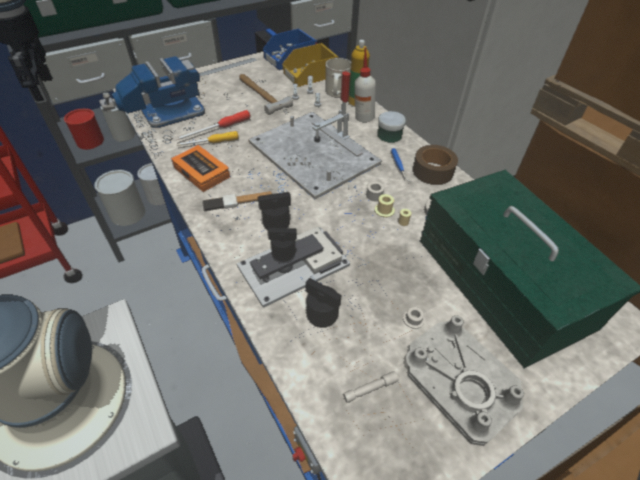

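View pics/top0.png

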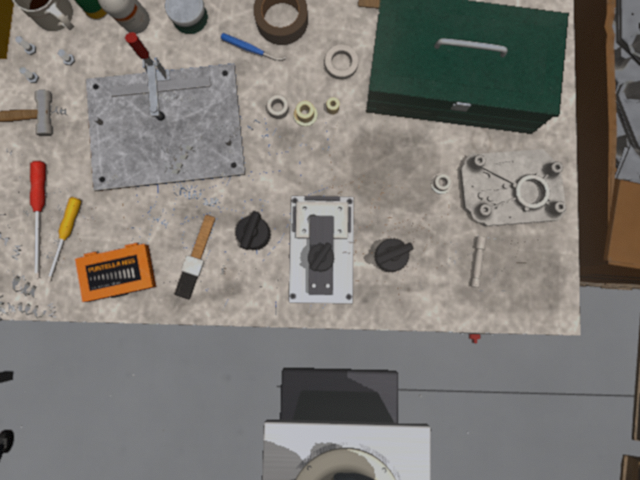

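```bash
python3 - <<'E'
from h import *
a=cv2.imread('pics/top0.png')[180:320,220:430]; b=cv2.imread('pics/scene0.png')[180:340,220:380]
cv2.imwrite('pics/topz.png',cv2.resize(a,None,fx=3.8,fy=3.8,interpolation=2)); cv2.imwrite('pics/scz.png',cv2.resize(cv2.convertScaleAbs(b,alpha=1.8),None,fx=3.7,fy=3.7,interpolation=2))
cv2.imwrite('pics/topk.png',cv2.resize(cv2.convertScaleAbs(a[50:100,80:125],alpha=3),None,fx=11,fy=11,interpolation=2))
E
```

```text
(no output)
```

View pics/topz.png

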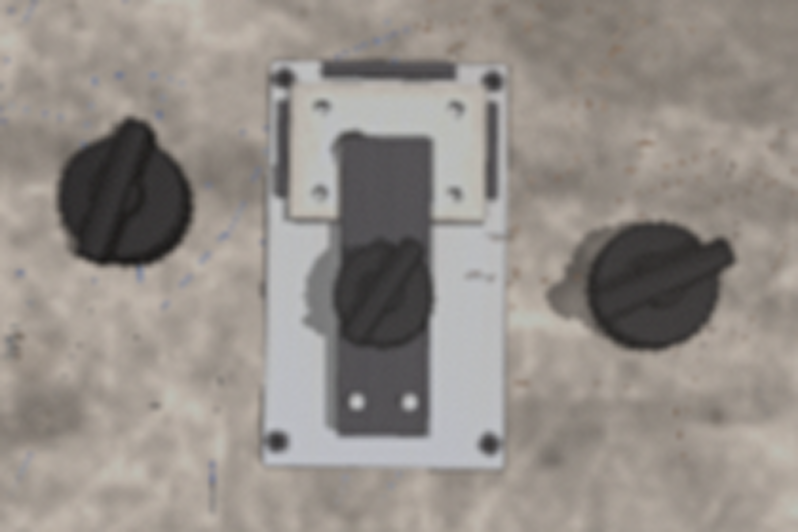

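View pics/topk.png

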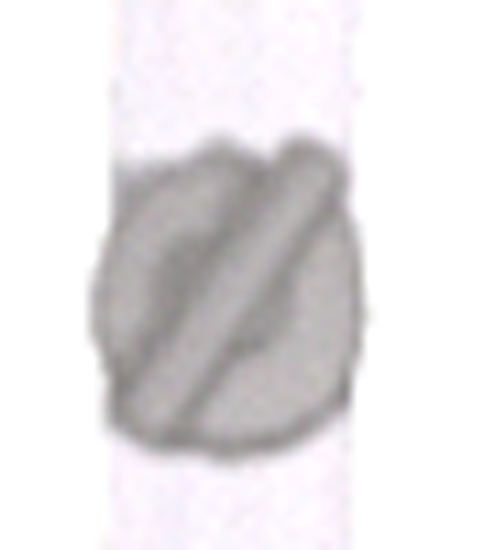

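View pics/scz.png

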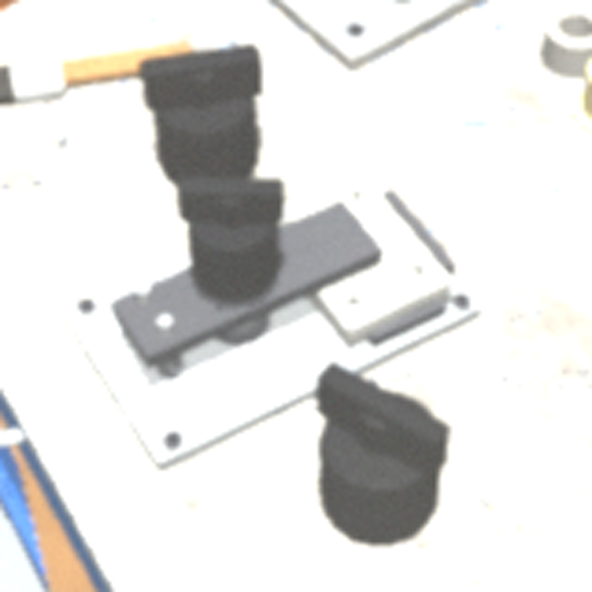

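```bash
cat >> h.py <<'E'
def ray(d,u,v,z):
    f=240/np.tan(np.radians(d['vfov'])/2)
    P=d['pose']; r=P[:3,:3]@np.array([(u-d['cx'])/f,-(v-d['cy'])/f,-1]); o=P[:3,3]
    return o+r*(z-o[2])/r[2]
E
python3 - <<'E'
from h import *
import pickle
d=pickle.load(open('top0.pkl','rb')); s=pickle.load(open('scene0.pkl','rb'))
T=lambda u,v,z:ray(d,220+(u+.5)/3.8-.5,180+(v+.5)/3.8-.5,z)
c=[T(*p,.012) for p in[(272,63),(507,65),(503,467),(264,464)]]
print(np.round(c,4)); c=np.array(c)
xd=(c[0]+c[1]-c[2]-c[3])/2; yaw=np.arctan2(xd[1],xd[0]); m=c.mean(0)
print('len',np.linalg.norm(xd),np.linalg.norm((c[0]-c[1])[:2]),yaw,'stud',m-22e-3*np.array([np.cos(yaw),np.sin(yaw),0]))
K=lambda u,v,z:ray(d,300+(u+.5)/11-.5,230+(v+.5)/11-.5,z)
a=K(310,155,.127);b=K(150,415,.127); print(a,b,(a+b)/2,np.degrees(np.arctan2(*(a-b)[1::-1])),np.linalg.norm(a-b))
# side edges of wing, direction
# knob centroid from scene: wing top ends
S=lambda u,v,z:ray(s,220+(u+.5)/3.7-.5,180+(v+.5)/3.7-.5,z)
a=S(183,184,.127);b=S(281,184,.127);print('scene wing top',a,b,(a+b)/2)
c=[S(*p,.0495) for p in [(115,302),(150,357),(379,250),(343,205)]];print(np.round(c,4))
# strap in top
c=np.array([T(*p,.0495) for p in[(341,138),(432,138),(429,436),(337,433)]]);print('strap',np.round(c,4))
E
```

```text
[[ 0.5853  0.121   0.012 ]
 [ 0.5879 -0.0012  0.012 ]
 [ 0.3804 -0.0041  0.012 ]
 [ 0.3786  0.1177  0.012 ]]
len 0.2071057253427125 0.12218975152796986 0.014853974995563946 stud [0.46106332 0.05801124 0.012     ]
[0.48342997 0.04610855 0.127     ] [0.44097227 0.070513   0.127     ] [0.46220112 0.05831078 0.127     ] -29.890040401998988 0.048971762493442435
scene wing top [0.43986129 0.07046167 0.127     ] [0.48378632 0.04508667 0.127     ] [0.46182381 0.05777417 0.127     ]
[[0.3961 0.0778 0.0495]
 [0.3962 0.0341 0.0495]
 [0.5406 0.0376 0.0495]
 [0.5404 0.0775 0.0495]]
strap [[0.5421 0.0826 0.0495]
 [0.5434 0.037  0.0495]
 [0.3949 0.0344 0.0495]
 [0.3951 0.0799 0.0495]]
```

```bash
python3 -m jog '[[[0,0,0],[30,-52,0],0],[[0,0,0],[30,-52,0],-0.3],[[0,0,0],[30,-52,0],-0.3],[[0,0,-7],[30,-52,0],-0.3],[[0,0,-7],[30,-52,0],-0.3]]'
```

```text
time: 0.72
position: [0.3154, 0.3109, 0.2244]
tcp_rot: [-3.132, -0.002, 2.619]
force: [0.8, 0.4, 0.2]
grip_width: 0.0299
```

```bash
python3 -m jog '[[[0,0,0],[31,-54,0],-0.3],[[0,0,0],[31,-54,0],-0.3],[[0,0,0],[30,-53,0],-0.3],[[0,0,0],[30,-50,0],-0.3],[[0,0,0],[24,-40,0],-0.3]]'
```

```text
time: 1.35
position: [0.4622, 0.053, 0.2228]
tcp_rot: [-3.132, -0.002, 2.617]
force: [-0.0, 1.1, 0.1]
grip_width: 0.0299
```

```bash
python3 -m jog '[[[0.5,-0.3,0],[-0.5,5,-30],-0.3],[[0,0,0],[0,0,-30],-0.3],[[0,0,0],[0,0,-20],-0.3],[[0,0,0],[0,0,0],-0.3]]'; python3 - <<'E'
from h import *
s=env.state();print(s['position'],s['tcp_rot'],s['ft_torque'])
d=grab('scene','s1')['color'];cv2.imwrite('pics/s1z.png',cv2.resize(cv2.convertScaleAbs(d[150:330,200:380],alpha=1.8),None,fx=3.3,fy=3.3,interpolation=2))
E
```

```text
time: 1.85
position: [0.462, 0.0537, 0.1385]
tcp_rot: [-3.14, -0.004, 2.609]
force: [-0.3, 1.1, 0.9]
grip_width: 0.0301
[0.46199651 0.05367283 0.13854207] [-3.13989053 -0.0041028   2.60907485] [-0.01565179 -0.0346082  -0.02027754]
```

View pics/s1z.png

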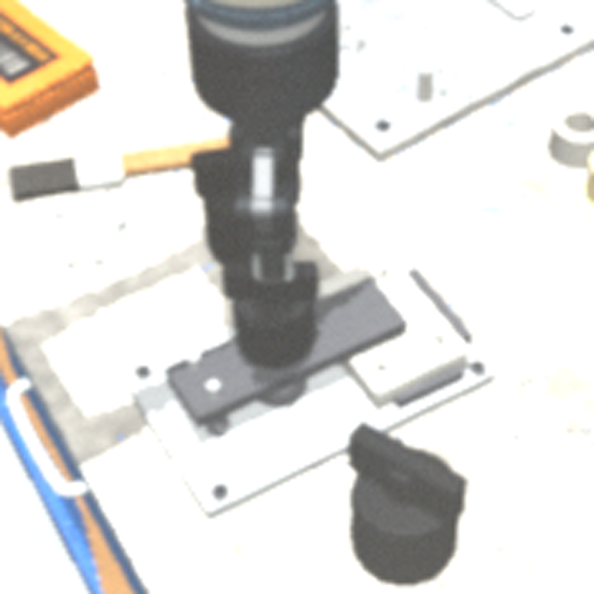

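```bash
python3 -m jog '[[[0,0,0.5],[0,6,0],-0.3],[[0,0,0],[0,0,0],-0.3]]';python3 -m jog '[[[0,0,0],[0,0,-14],-0.3],[[0,0,0],[0,0,-11],-0.3],[[0,0,0],[0,0,0],-0.3]]'
```

```text
time: 2.15
position: [0.4634, 0.0604, 0.142]
tcp_rot: [3.14, 0.0, 2.619]
force: [-0.0, -0.2, 0.1]
grip_width: 0.0301
time: 2.52
position: [0.4636, 0.0607, 0.1159]
tcp_rot: [3.14, 0.001, 2.62]
force: [0.3, -0.0, 0.8]
grip_width: 0.0301
```

```bash
python3 -m jog '[[[0,0,0],[-2,-2.5,-8],-0.3],[[0,0,0],[0,0,0],-0.5]]';python3 - <<'E'
from h import *
s=env.state();print(s['position'],s['tcp_rot'],s['force'],s['ft_torque'],s['grip_width'])
d=grab('scene','s2')['color'];cv2.imwrite('pics/s2z.png',cv2.resize(cv2.convertScaleAbs(d[200:280,240:330],alpha=2.2),None,fx=7,fy=7,interpolation=2))
E
```

```text
time: 2.78
position: [0.4613, 0.058, 0.1071]
tcp_rot: [3.14, 0.001, 2.619]
force: [0.9, -0.3, -0.6]
grip_width: 0.0213
[0.46126556 0.05796078 0.1071211 ] [3.14026596e+00 5.63008618e-04 2.61947678e+00] [ 0.8795899  -0.29095807 -0.60458161] [-0.0379586   0.00743225  0.0460762 ] 0.02129010096524121
```

View pics/s2z.png

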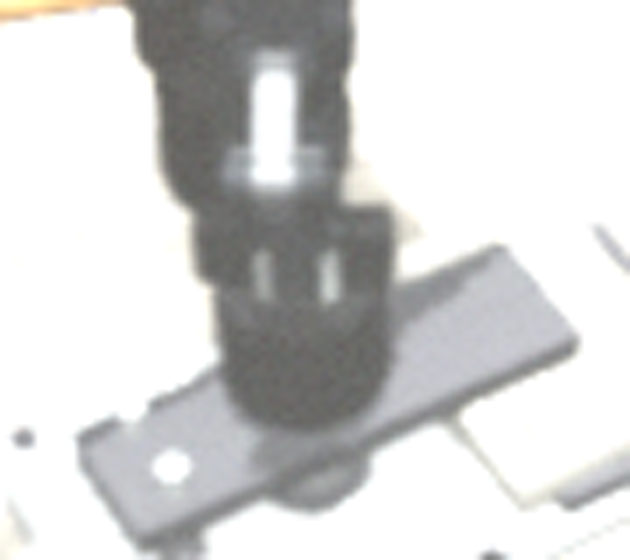

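```bash
python3 -m jog '[[[0,0,0],[0,0,0],-0.67],[[0,0,0],[0,0,0],-0.67]]';python3 - <<'E'
from h import *
s=env.state();print(s['position'],s['tcp_rot'],s['force'],s['ft_torque'],s['grip_width'])
E
python3 -m jog '[[[0,0,0],[0,0,0],-0.75],[[0,0,0],[0,0,0],-0.75]]';python3 - <<'E'
from h import *
s=env.state();print(s['position'],s['tcp_rot'],s['force'],s['ft_torque'],s['grip_width'])
E
```

```text
time: 3.08
position: [0.462, 0.058, 0.1084]
tcp_rot: [3.139, 0.002, 2.619]
force: [1.2, 0.1, 0.6]
grip_width: 0.0142
[0.46198502 0.05796975 0.10841899] [3.13898475e+00 2.41803899e-03 2.61919496e+00] [1.21835761 0.05971982 0.60343581] [ 0.0277743  -0.05433647  0.06079838] 0.014238438294080938
time: 3.32
position: [0.4621, 0.058, 0.1086]
tcp_rot: [3.139, 0.003, 2.619]
force: [0.6, -0.5, -0.3]
grip_width: 0.0112
[0.46208108 0.05796227 0.10862405] [3.13891448e+00 2.70620780e-03 2.61929146e+00] [ 0.55491836 -0.48877518 -0.29732088] [-0.07059637 -0.00654097  0.02395021] 0.011157901549146238
```

```bash
cat > r.py <<'E'
from h import *
import sys
t=[]
s=env.state()
print('yaw',round(np.degrees(s['tcp_rot'][2]),1),'pos',s['position'].round(4),'F',s['force'].round(1),'T',s['ft_torque'].round(3),'w',round(s['grip_width'],4),'q6',s['joint_positions'][5].round(2))
if len(sys.argv)>1:
    d=grab('scene',sys.argv[1])['color']
    cv2.imwrite(f'pics/{sys.argv[1]}z.png',cv2.resize(cv2.convertScaleAbs(d[200:280,240:330],alpha=2.2),None,fx=6,fy=6,interpolation=2))
    # lower edge of the knob on strap: print brightness columns
    g=cv2.cvtColor(d,cv2.COLOR_BGR2GRAY); print('col 283 rows 252..268',g[250:270,281:286].mean(1).round().astype(int))
E
python3 r.py s3; python3 -m jog '[[[0,0,8],[0,0,0],-0.69],[[0,0,0],[0,0,0],-0.69]]';python3 r.py s4
```

```text
yaw 150.1 pos [0.4621 0.058  0.1086] F [ 0.6 -0.5 -0.3] T [-0.071 -0.007  0.024] w 0.0112 q6 -1.0
col 283 rows 252..268 [48 48 48 47 47 47 48 48 47 48 51 56 65 67 66 63 60 59 64 67]
time: 3.62
position: [0.4621, 0.058, 0.1087]
tcp_rot: [3.139, 0.003, 2.761]
force: [0.2, 0.6, -0.8]
grip_width: 0.0135
yaw 158.2 pos [0.4621 0.058  0.1087] F [ 0.2  0.6 -0.8] T [-0.008  0.006 -0.049] w 0.0135 q6 -1.14
col 283 rows 252..268 [47 47 47 47 47 48 47 47 48 47 49 55 64 67 66 64 59 59 64 67]
```

View pics/s4z.png

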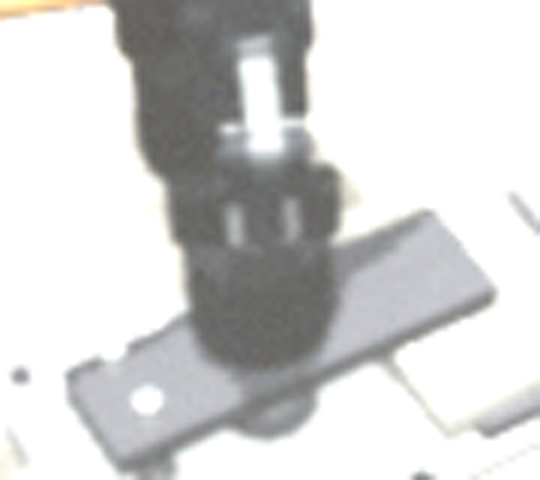

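```bash
python3 -m jog '[[[0,0,8],[0,0,0],-0.69],[[0,0,0],[0,0,0],-0.69]]';python3 r.py s5;python3 -m jog '[[[0,0,8],[0,0,0],-0.69],[[0,0,0],[0,0,0],-0.69]]';python3 r.py s6
```

```text
time: 3.92
position: [0.4622, 0.0581, 0.1088]
tcp_rot: [3.139, 0.003, 2.896]
force: [0.1, -0.1, 0.7]
grip_width: 0.0132
yaw 166.0 pos [0.4622 0.0581 0.1088] F [ 0.1 -0.1  0.7] T [-0.04  -0.008 -0.003] w 0.0132 q6 -1.28
col 283 rows 252..268 [48 47 47 48 47 48 48 48 48 47 50 57 67 75 77 75 67 63 66 68]
time: 4.22
position: [0.4623, 0.0581, 0.1088]
tcp_rot: [3.139, 0.003, 3.03]
force: [0.6, -0.2, 0.4]
grip_width: 0.0133
yaw 173.6 pos [0.4623 0.0581 0.1088] F [ 0.6 -0.2  0.4] T [-0.044  0.035  0.045] w 0.0133 q6 -1.41
col 283 rows 252..268 [48 48 48 48 48 48 47 49 50 49 50 55 65 74 82 78 68 64 67 68]
```

View pics/s6z.png

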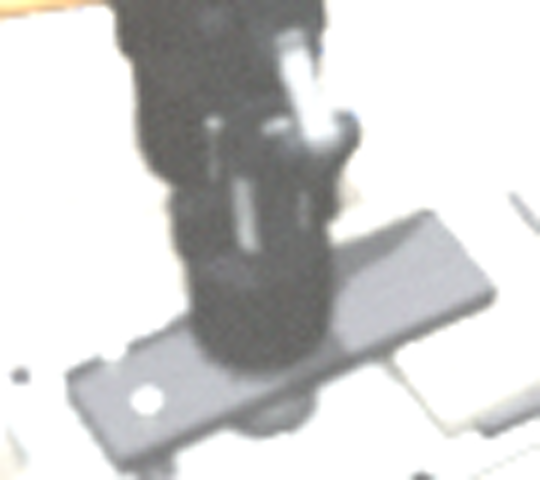

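Not dropped yet; the knob's lower edge is still at row ~261. Continuing.

```bash
python3 -m jog '[[[0,0,8],[0,0,0],-0.69],[[0,0,0],[0,0,0],-0.69]]';python3 r.py s7
```

```text
time: 4.53
position: [0.4623, 0.0581, 0.1089]
tcp_rot: [3.139, 0.003, -3.121]
force: [-0.6, 0.1, 0.8]
grip_width: 0.0131
yaw -178.8 pos [0.4623 0.0581 0.1089] F [-0.6  0.1  0.8] T [-0.015 -0.003  0.006] w 0.0131 q6 -1.54
col 283 rows 252..268 [49 48 48 48 49 49 48 49 49 48 50 56 68 81 85 78 68 63 66 69]
```

```bash
python3 -m jog '[[[0,0,8],[0,0,0],-0.69],[[0,0,0],[0,0,0],-0.69]]';python3 r.py s8
```

```text
time: 4.82
position: [0.4623, 0.0581, 0.1089]
tcp_rot: [3.139, 0.003, -2.988]
force: [-0.8, -0.3, -0.2]
grip_width: 0.0133
yaw -171.2 pos [0.4623 0.0581 0.1089] F [-0.8 -0.3 -0.2] T [-0.024  0.023  0.078] w 0.0133 q6 -1.67
col 283 rows 252..268 [47 48 48 48 48 49 49 48 49 48 50 55 64 74 83 78 69 63 66 68]
```

View pics/s8z.png

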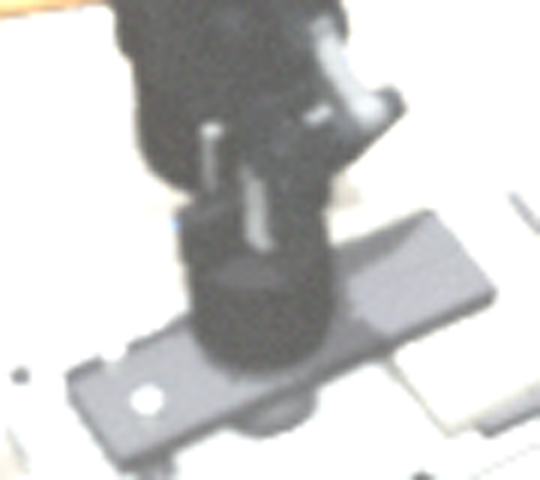

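```bash
python3 -m jog '[[[0,0,0],[0,0,0],-0.62],[[0,0,0],[0,0,0],-0.62]]';python3 r.py s9;python3 -m jog '[[[0,0,8],[0,0,0],-0.69],[[0,0,0],[0,0,0],-0.69]]';python3 r.py s10
```

```text
time: 5.12
position: [0.4623, 0.0581, 0.1089]
tcp_rot: [3.139, 0.003, -2.995]
force: [0.3, 0.4, -0.1]
grip_width: 0.0164
yaw -171.6 pos [0.4623 0.0581 0.1089] F [ 0.3  0.4 -0.1] T [0.062 0.033 0.028] w 0.0164 q6 -1.67
col 283 rows 252..268 [48 48 47 48 48 48 48 48 49 48 49 53 65 73 82 79 69 64 66 69]
time: 5.42
position: [0.4622, 0.0582, 0.1088]
tcp_rot: [3.138, 0.003, -2.854]
force: [-1.1, -0.5, -0.0]
grip_width: 0.0131
yaw -163.5 pos [0.4622 0.0582 0.1088] F [-1.1 -0.5 -0. ] T [ 0.083  0.045 -0.001] w 0.0131 q6 -1.81
col 283 rows 252..268 [52 49 50 48 48 47 48 48 48 47 48 48 49 61 80 79 69 64 66 69]
```

View pics/s10z.png

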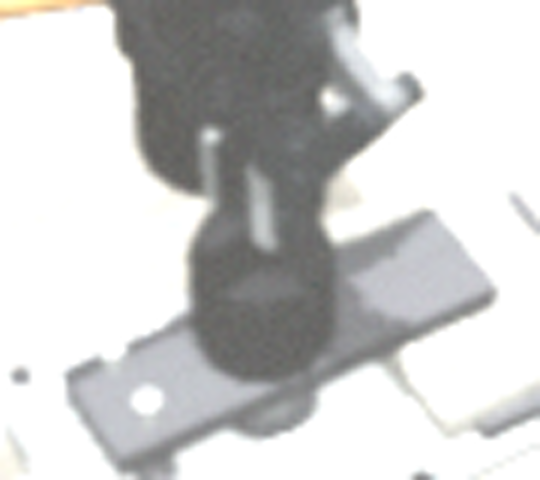

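```bash
python3 -m jog '[[[0,0,0],[0,0,0],-0.64],[[0,0,0],[0,0,0],-0.64]]';python3 r.py s11
```

```text
time: 5.72
position: [0.4621, 0.0583, 0.1088]
tcp_rot: [3.138, 0.003, -2.859]
force: [-0.8, 0.1, -0.2]
grip_width: 0.0155
yaw -163.8 pos [0.4621 0.0583 0.1088] F [-0.8  0.1 -0.2] T [ 0.004 -0.016  0.057] w 0.0155 q6 -1.8
col 283 rows 252..268 [51 49 49 48 49 48 48 48 48 49 49 49 49 60 80 78 69 64 66 68]
```

View pics/s11z.png

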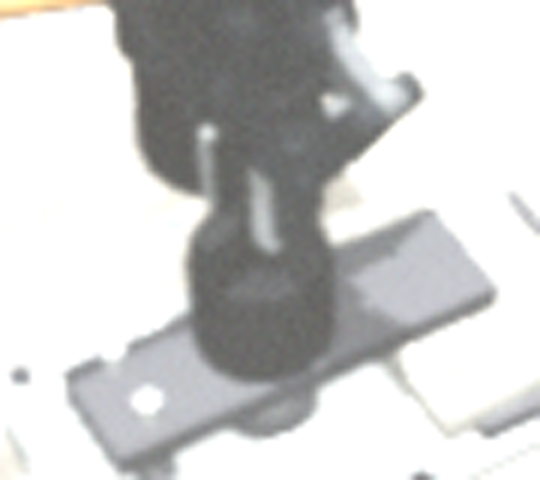

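```bash
python3 -m jog '[[[0,0,0],[0,0,-8],-0.66],[[0,0,0],[0,0,0],-0.66]]';python3 r.py s12; python3 -m jog '[[[0,0,0],[0,0,-2.5],-0.66],[[0,0,0],[0,0,0],-0.66]]';python3 r.py s13
```

```text
time: 6.02
position: [0.4621, 0.0584, 0.1001]
tcp_rot: [3.138, 0.003, -2.86]
force: [-0.2, 0.4, -0.9]
grip_width: 0.0149
yaw -163.9 pos [0.4621 0.0584 0.1001] F [-0.2  0.4 -0.9] T [0.069 0.034 0.027] w 0.0149 q6 -1.8
col 283 rows 252..268 [52 50 48 47 47 47 47 48 49 47 48 48 49 60 79 78 69 64 66 69]
time: 6.32
position: [0.4623, 0.0585, 0.0981]
tcp_rot: [3.138, 0.004, -2.86]
force: [-0.5, -0.3, -0.0]
grip_width: 0.0142
yaw -163.9 pos [0.4623 0.0585 0.0981] F [-0.5 -0.3 -0. ] T [ 0.058  0.053 -0.014] w 0.0142 q6 -1.8
col 283 rows 252..268 [53 49 48 47 47 48 47 48 49 48 48 47 49 61 80 78 68 63 65 68]
```

```bash
python3 -m jog '[[[0,0,0],[0,0,-1.8],-0.66],[[0,0,0],[0,0,0],-0.66]]';python3 r.py s14;python3 - <<'E'
import cv2
a=cv2.imread('pics/top0.png')
from h import *
d=grab('top','t14')['color'];cv2.imwrite('pics/t14z.png',cv2.resize(cv2.convertScaleAbs(d[180:300,260:380],alpha=2),None,fx=5,fy=5,interpolation=2))
E
```

```text
time: 6.62
position: [0.4625, 0.0585, 0.0965]
tcp_rot: [3.138, 0.004, -2.86]
force: [0.3, 1.3, 0.3]
grip_width: 0.0144
yaw -163.9 pos [0.4625 0.0585 0.0965] F [0.3 1.3 0.3] T [0.037 0.005 0.02 ] w 0.0144 q6 -1.8
col 283 rows 252..268 [53 49 48 47 47 49 48 49 47 48 48 48 49 60 79 78 68 63 66 68]
```

View pics/s14z.png

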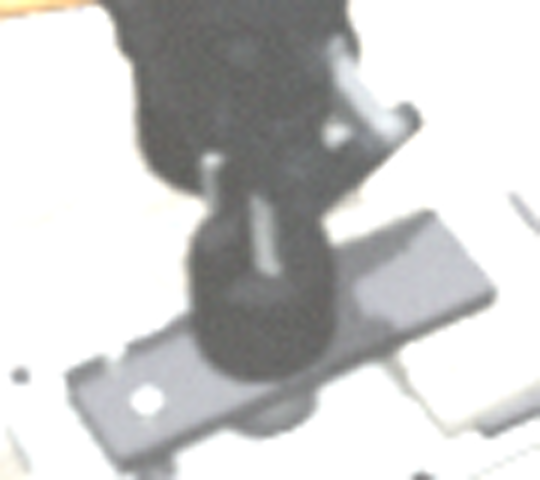

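```bash
python3 -m jog '[[[0,0,-8],[0,0,0],-0.69],[[0,0,-8],[0,0,0],-0.69],[[0,0,0],[0,0,0],-0.69]]';python3 r.py; python3 -m jog '[[[0,0,-6],[0,0,0],-0.69],[[0,0,0],[0,0,0],-0.69]]';python3 r.py s15
```

```text
time: 7.1
position: [0.4625, 0.0582, 0.0965]
tcp_rot: [3.139, 0.004, 3.137]
force: [0.2, 0.1, -0.3]
grip_width: 0.0132
yaw 179.7 pos [0.4625 0.0582 0.0965] F [ 0.2  0.1 -0.3] T [ 0.052 -0.022 -0.029] w 0.0132 q6 -1.52
time: 7.35
position: [0.4625, 0.0581, 0.0965]
tcp_rot: [3.139, 0.004, 3.036]
force: [0.5, 0.3, -0.2]
grip_width: 0.0133
yaw 174.0 pos [0.4625 0.0581 0.0965] F [ 0.5  0.3 -0.2] T [-0.066 -0.01   0.003] w 0.0133 q6 -1.42
col 283 rows 252..268 [52 48 48 47 47 49 48 48 48 48 49 49 49 55 69 74 67 63 65 68]
```

```bash
cat > m.py <<'E'
from h import *
import sys
G=0;L=[];n=8
for i in range(n):
    d=cams.grab_frame('scene')['color']; G=G+d.astype(float)/n; s=env.state(); L.append(np.r_[s['force'],s['ft_torque']])
L=np.array(L)
print('t',s['time'],'yaw',round(np.degrees(s['tcp_rot'][2])%360,1),'pos',s['position'].round(4),'F',L.mean(0)[:3].round(2),'T',L.mean(0)[3:].round(3),'sem',(L.std(0)/n**.5)[[2,5]].round(3),'w',round(s['grip_width'],4))
np.save('G'+sys.argv[1],G)
g=G.mean(2)
def edge(u,a,b):  # strongest gradient row, subpixel, bright->dark etc
    c=np.abs(np.diff(g[a:b,u-2:u+3].mean(1)));return ((np.arange(a,b-1)+.5)*c).sum()/c.sum()
cv2.imwrite(f'pics/{sys.argv[1]}z.png',cv2.resize(cv2.convertScaleAbs(np.clip(G,0,127).astype(np.uint8)[200:290,240:350],alpha=2),None,fx=6,fy=6,interpolation=2))
E
python3 m.py m1; python3 -m jog '[[[0,0,-7],[0,0,0],-0.69],[[0,0,0],[0,0,0],-0.69]]';python3 m.py m2
```

```text
t 7.8 yaw 173.8 pos [0.4625 0.0581 0.0965] F [0.   0.02 0.04] T [ 0.006  0.003 -0.006] sem [0.134 0.01 ] w 0.0132
time: 8.05
position: [0.4624, 0.0581, 0.0965]
tcp_rot: [3.139, 0.004, 2.911]
force: [-0.4, -0.3, 0.5]
grip_width: 0.0132
t 8.45 yaw 166.7 pos [0.4624 0.0581 0.0965] F [-0.   -0.2  -0.41] T [-0.004 -0.009 -0.001] sem [0.157 0.009] w 0.0129
```

View pics/m2z.png

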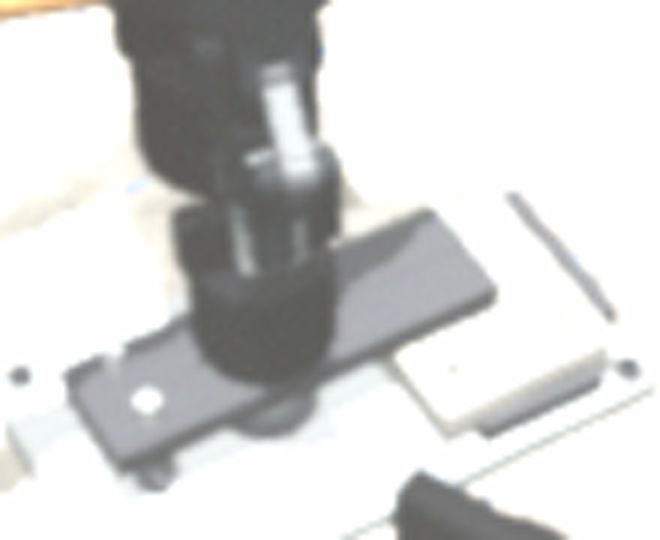

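```bash
python3 -m jog '[[[0,0,-6],[0,0,0],-0.69],[[0,0,0],[0,0,0],-0.69]]';python3 m.py m3; python3 -m jog '[[[0,0,-6],[0,0,0],-0.69],[[0,0,0],[0,0,0],-0.69]]';python3 m.py m4
```

```text
time: 8.7
position: [0.4625, 0.0583, 0.0964]
tcp_rot: [3.138, 0.004, 2.805]
force: [0.5, 0.4, -0.5]
grip_width: 0.013
t 9.1 yaw 160.7 pos [0.4625 0.0583 0.0964] F [ 0.32  0.27 -0.48] T [ 0.055 -0.051  0.023] sem [0.081 0.01 ] w 0.0135
time: 9.35
position: [0.4623, 0.0582, 0.0962]
tcp_rot: [3.139, 0.004, 2.699]
force: [0.2, 0.0, -0.8]
grip_width: 0.0134
t 9.75 yaw 154.6 pos [0.4623 0.0582 0.0962] F [ 0.24 -0.42 -0.62] T [-0.007  0.013  0.011] sem [0.137 0.01 ] w 0.0132
```

```bash
python3 -m jog '[[[0,0,-6],[0,0,0],-0.69],[[0,0,0],[0,0,0],-0.69]]';python3 m.py m5; python3 -m jog '[[[0,0,-5],[0,0,0],-0.69],[[0,0,0],[0,0,0],-0.69]]';python3 m.py m6
```

```text
time: 10.0
position: [0.4622, 0.0581, 0.096]
tcp_rot: [3.139, 0.003, 2.593]
force: [-0.2, -0.4, -0.2]
grip_width: 0.0129
t 10.4 yaw 148.5 pos [0.4622 0.0581 0.096 ] F [-0.47 -0.46 -0.64] T [-0.017  0.019  0.022] sem [0.111 0.007] w 0.0133
time: 10.65
position: [0.4621, 0.058, 0.0958]
tcp_rot: [3.14, 0.003, 2.504]
force: [0.4, -0.5, -0.3]
grip_width: 0.0133
t 11.05 yaw 143.5 pos [0.4621 0.058  0.0959] F [-0.17 -0.18 -1.06] T [-0.047  0.02   0.076] sem [0.167 0.011] w 0.0128
```

```bash
python3 -m jog '[[[0,0,-5],[0,0,0],-0.69],[[0,0,0],[0,0,0],-0.69]]';python3 m.py m7; python3 -m jog '[[[0,0,-5],[0,0,0],-0.69],[[0,0,0],[0,0,0],-0.69]]';python3 m.py m8
```

```text
time: 11.3
position: [0.4619, 0.0579, 0.0956]
tcp_rot: [3.14, 0.003, 2.416]
force: [-0.6, -0.7, -0.9]
grip_width: 0.013
t 11.7 yaw 138.4 pos [0.4619 0.058  0.0957] F [ 0.06 -0.48 -1.41] T [-0.087  0.006  0.093] sem [0.175 0.009] w 0.0135
time: 11.95
position: [0.4618, 0.0579, 0.0955]
tcp_rot: [3.14, 0.003, 2.328]
force: [-0.7, -0.0, -2.0]
grip_width: 0.0131
t 12.35 yaw 133.3 pos [0.4618 0.0579 0.0955] F [-0.27 -0.69 -2.  ] T [-0.106 -0.008  0.121] sem [0.116 0.009] w 0.0135
```

```bash
python3 -m jog '[[[0,0,-6],[0,0,0],-0.69],[[0,0,0],[0,0,0],-0.69]]';python3 m.py m9; python3 - <<'E'
import numpy as np,cv2
a=np.load('G/m2.npy') if 0 else np.load('Gm2.npy')
for n in (4,6,8,9):
    b=np.load(f'Gm{n}.npy')
    # strap nose end (px 290-322,235-262) and rear (250-262,262-276) vs static plate
    for nm,(x0,x1,y0,y1) in dict(nose=(302,326,234,262),rear=(249,266,258,280),block=(326,345,255,275)).items():
        f=lambda g:np.float32(g[y0:y1,x0:x1].mean(2))
        sh,_=cv2.phaseCorrelate(f(a),f(b),cv2.createHanningWindow((x1-x0,y1-y0),cv2.CV_32F)); print(n,nm,np.round(sh,2),end=' | ')
    print()
E
```

```text
time: 12.6
position: [0.4616, 0.0578, 0.0952]
tcp_rot: [3.141, 0.003, 2.222]
force: [-0.4, -1.1, -2.6]
grip_width: 0.0134
t 13.0 yaw 127.3 pos [0.4616 0.0578 0.0952] F [-0.07 -0.74 -2.36] T [-0.146  0.003  0.166] sem [0.128 0.011] w 0.0132
4 nose [ 0.12 -0.07] | 4 rear [-0.07 -0.17] | 4 block [0.05 0.01] | 
6 nose [ 0.06 -0.11] | 6 rear [0.02 0.03] | 6 block [-0.01 -0.08] | 
8 nose [0.1  0.17] | 8 rear [0.03 0.06] | 8 block [-0.02 -0.08] | 
9 nose [-0.07  0.3 ] | 9 rear [0.04 0.05] | 9 block [ 0.02 -0.06] |
```

View pics/m9z.png

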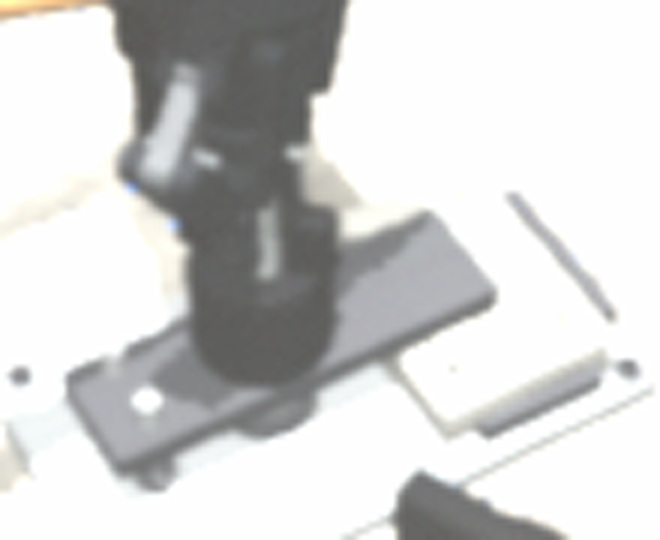

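```bash
python3 -m jog '[[[0,0,0],[0,0,0],-0.6],[[0,0,0],[0,0,0],-0.4],[[0,0,0],[0,0,0],-0.3]]';python3 m.py m10;python3 - <<'E'
import numpy as np,cv2
a=np.load('Gm2.npy')
for n in (9,10):
    b=np.load(f'Gm{n}.npy')
    f=lambda g:np.float32(g[234:262,302:326].mean(2))
    print(cv2.phaseCorrelate(f(a),f(b),cv2.createHanningWindow((24,28),cv2.CV_32F)))
E
```

```text
time: 13.38
position: [0.4624, 0.0582, 0.0966]
tcp_rot: [3.138, 0.004, 2.222]
force: [-0.1, -0.2, 0.1]
grip_width: 0.0299
t 13.775 yaw 127.3 pos [0.4622 0.0581 0.0962] F [-0.28  0.2   0.09] T [-0.008 -0.001  0.018] sem [0.127 0.008] w 0.0299
((-0.06806046249039177, 0.3037957731134089), 1.10562567975786)
((-0.10954367826054323, 0.25145015259306014), 1.150770252943039)
```

View pics/m10z.png

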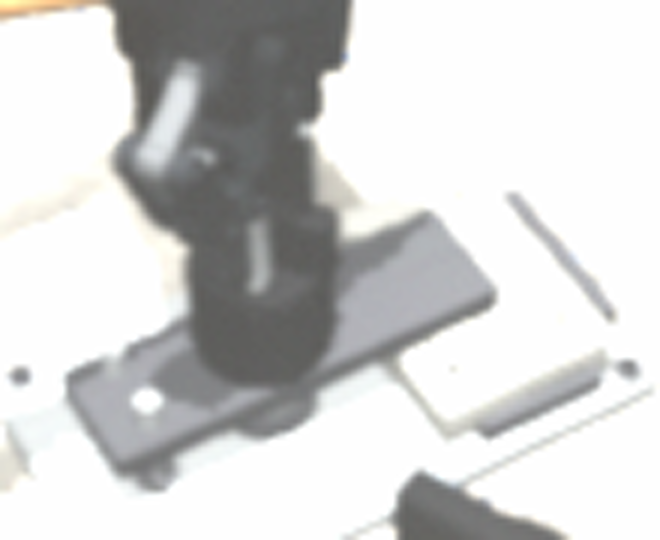

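```bash
python3 -m jog '[[[0,0,0],[0,0,10],-0.3],[[0,0,0],[0,0,25],-0.3],[[0,0,0],[0,0,40],-0.3],[[0,0,0],[0,0,40],-0.3],[[0,0,0],[0,0,0],-0.3]]';python3 m.py m11;python3 - <<'E'
from h import *
a=np.load('Gm2.npy');b=np.load('Gm11.npy')
for (x0,x1,y0,y1) in((302,326,234,262),(326,345,255,275)):
    f=lambda g:np.float32(g[y0:y1,x0:x1].mean(2))
    print(cv2.phaseCorrelate(f(a),f(b),cv2.createHanningWindow((x1-x0,y1-y0),cv2.CV_32F)))
grab('top','tend')
E
```

```text
time: 14.4
position: [0.4615, 0.0581, 0.2171]
tcp_rot: [3.138, 0.004, 2.221]
force: [1.3, 0.2, -0.2]
grip_width: 0.0297
t 14.8 yaw 127.3 pos [0.4597 0.058  0.2112] F [ 0.05 -0.11 -0.52] T [ 0.02  -0.013  0.004] sem [0.226 0.011] w 0.0297
((-0.16224568248036952, 0.17638122251273813), 1.0965938905874888)
((-0.09227144353859629, -0.030687183655814465), 0.9797970294952393)
```

View pics/m11z.png

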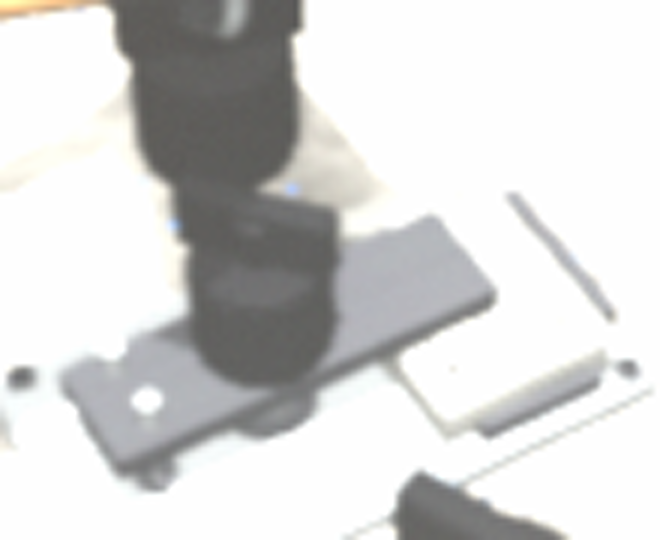

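View pics/tend.png

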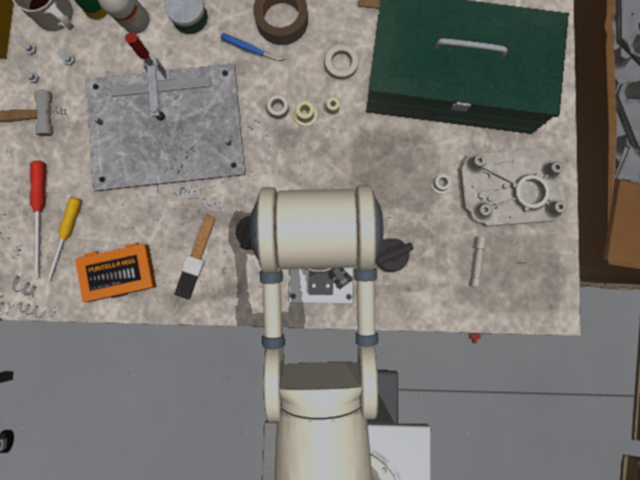

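```bash
python3 - <<'E'
from h import *
import pickle
s=pickle.load(open('scene0.pkl','rb'))
S=lambda u,v,z:ray(s,240+(u+.5)/6-.5,200+(v+.5)/6-.5,z)
for p,q in(((178,190),(335,212)),((180,186),(336,210))):
    a=S(*p,.117);b=S(*q,.117);print(a,b,np.degrees(np.arctan2(*(b-a)[1::-1])),np.linalg.norm(b-a))
G=np.load('Gm11.npy').astype(np.uint8)
cv2.imwrite('pics/k.png',cv2.resize(cv2.convertScaleAbs(G[222:270,262:302],alpha=4,beta=-100),None,fx=12,fy=12,interpolation=2))
E
```

```text
[0.4414956  0.07460614 0.117     ] [0.48075693 0.04074094 0.117     ] -40.779698273221264 0.051848855184784264
[0.44284963 0.07587178 0.117     ] [0.48145647 0.04134581 0.117     ] -41.806157725634655 0.051793153968757374
```

View pics/k.png

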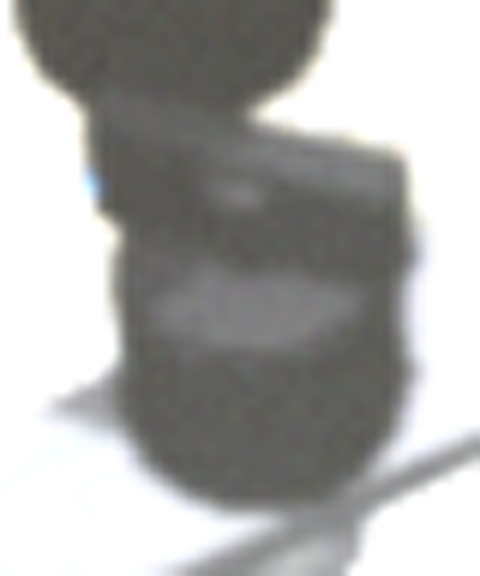

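```bash
python3 - <<'E'
from h import *
import pickle
s=pickle.load(open('scene0.pkl','rb'))
def proj(X):
    P=s['pose'];c=P[:3,:3].T@(np.array(X)-P[:3,3]);f=240/np.tan(np.radians(s['vfov'])/2)
    return ((s['cx']+f*c[0]/-c[2]-262+.5)*12-.5,(s['cy']-f*c[1]/-c[2]-222+.5)*12-.5)
for ang in(-38,-42,-46,-50,-54):
    t=np.radians(ang);x=np.array([np.cos(t),np.sin(t)]);y=np.array([-x[1],x[0]])
    print(ang,[np.round(proj([*(np.array([.4618,.0578])+i*.028*x+j*.006*y),.117])).astype(int).tolist() for i,j in((-1,1),(1,1),(1,-1),(-1,-1))])
E
```

```text
-38 [[89, 92], [430, 127], [418, 181], [74, 146]]
-42 [[94, 84], [430, 136], [413, 190], [74, 137]]
-46 [[100, 76], [429, 145], [407, 198], [76, 128]]
-50 [[107, 68], [428, 154], [401, 206], [78, 119]]
-54 [[115, 61], [426, 163], [394, 214], [80, 110]]
```

```bash
python3 -c "
from workcell import env,workorder
print(env.state()['time'],workorder.close_job())"
```

```text
the job is handed in; nothing more can be done
14.85 None
```

I turned the knob back about 0.75–0.8 rad in small turns until it dropped, then turned it clockwise to a measured moment of about 0.166 N m. I opened the jaws, lifted clear and handed in at 14.85 s; no verdict was reported.

**Drop:** In the picture the knob's lower edge moved down. The fingertips then passed below the old skirt height without touching, so it had dropped at least 5–6 mm. I did not measure the full 8 mm.

**Tightness:** From the moment and the angle turned, I estimate 9–12 N on the block. I could not measure that force directly.

**After letting go:**
- The wing stood at about −48°, against about −49° expected from the last tool angle, so it had not visibly unwound.
- The knob was upright on the stud. The work block had not shifted by more than about 0.1 px in the scene picture, and the gauge, brush and bush looked unmoved in the top view.
- The gripper was more than 90 mm above the knob.

**Weak check:** The shift of the strap's nose in the pictures fell from 0.30 px under load to 0.25 px and then 0.18 px after release. That is only about 0.5–1 mm of travel with noise of the same order, less than the 1.3–1.8 mm the moment suggests. I trusted the moment and the wing angle instead.

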